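# Lay out the soldering corner: solder trays, backstop brick and flux

### The job

Set up the bench for soldering a ring. Leave the blue tray (easy solder) where it is, stack the yellow tray (medium) on it and the red tray (hard, used first) on top, cut corners matched so that each skirt drops right down over the rim below, and keep the trays level so that no chips spill; lay the fire brick flat on the soldering board as a backstop, lengthwise along the board's far long edge, flush with that edge and centred on it, and stand the white flux bottle upright behind the tray stack (on the side away from the robot), opposite the middle of its long side and about 3 cm clear of it. Do not disturb the pick on the board, the scale or the amber bottle.

Things in the scene. Friction and masses are not known exactly. Their poses are not given: they have to be found in the camera images.
- easy_tray: Blue tray of round solder chips (easy), 0.35 kg, bottom of the stack, long side to the robot. 56 mm (x) by 76 mm (y); both corners at its +y end are cut off, 14 mm along each side, those at the -y end are square. Plain outer wall 16 mm high; inside it a rim tapering inward to 21 mm. Underside hollow 5 mm deep in a 3 mm thick skirt. Origin: centre of underside; x points away from the robot.
- medium_tray: Yellow tray of strip solder chips (medium), about 0.12 kg, loose, shape, size and frame as the blue tray's, starts about a quarter turn from it; grip across the 56 mm. With cut corners matched its skirt drops over the rim below (1.5 mm play each side, 3 mm at the rim's top) and rests on the 16 mm wall, so each tray adds 16 mm; turned end for end it jams and stays high.
- hard_tray: Red tray of square solder chips (hard), about 0.12 kg, loose, same shape, size and frame as the blue and yellow trays (56 x 76 mm, 21 mm high, cut corners at its +y end, origin at the centre of the underside), starts about a quarter turn from the blue tray; grip across the 56 mm. Fits on the yellow tray as that fits on the blue.
- soldering_board: Grey mineral soldering board lying on the bench at the left, 172 mm (x) by 250 mm (y), 16 mm thick, fixed. Origin: centre of the underside; x points across it away from the robot, so its far long edge is at x = +86 mm, y along its length to the left.
- brick: Loose grey soft fire brick, 58 mm (x) by 115 mm (y), 40 mm high, about 0.13 kg, starts flat on the bench. Origin: centre of the underside, y along its length.
- flux_bottle: Loose small round white bottle with a tall black cap (the flux), 35 mm in diameter, 81 mm high, about 0.07 kg, starts upright on the bench. Origin: centre of the underside, z up.
- soldering_pick: Thin soldering pick, 148 mm long and 9 mm thick, loose, lying along y on the near part of the soldering board, 50 mm in front of the board's centre line; a bystander, leave it. Origin: middle of its underside.
- scale: Black wedge-shaped pocket scale, 73 x 74 mm, 44 mm high, on the bench behind and right of the board; a bystander, leave it. Origin: centre of the underside.
- amber_bottle: Amber dropper bottle, 33 mm in diameter, 102 mm high, standing at the right of the bench; a bystander, leave it. Origin: centre of the underside.
Not all that is in view belongs to the job. Several things have the shape of the easy_tray; the one meant has the colours described above.

How it is judged:
At the end, for the whole second after the job is handed in: Yellow seated on blue, red on yellow (centres within 5 mm, each 14-17.8 mm up, within 0.08 rad); brick flat on the board, within 16 mm of flush with its far edge, 22 mm of centred, 0.15 rad; flux upright behind the blue tray, gap 10-50 mm, within 20 mm of its middle; all released, at rest (height (world z) of easy_tray below 0.004 m and angle between each of easy_tray, medium_tray, hard_tray, brick's own z axis and vertical below 0.06 rad and horizontal distance between medium_tray and easy_tray below 0.005 m and z of medium_tray in the frame of easy_tray between 0.014 and 0.0178 m and angle between the x axis of medium_tray and the x axis of easy_tray, either way round below 0.08 rad and horizontal distance between hard_tray and medium_tray below 0.005 m and z of hard_tray in the frame of medium_tray between 0.014 and 0.0178 m and angle between the x axis of hard_tray and the x axis of medium_tray, either way round below 0.08 rad and x of brick in the frame of soldering_board between 0.041 and 0.073 m and y of brick in the frame of soldering_board between -0.022 and 0.022 m and z of brick in the frame of soldering_board between 0.013 and 0.02 m and angle between the y axis of brick and the y axis of soldering_board, either way round below 0.15 rad and x of flux_bottle in the frame of easy_tray between 0.0545 and 0.0965 m and y of flux_bottle in the frame of easy_tray between -0.02 and 0.02 m and height (world z) of flux_bottle below 0.005 m and angle between flux_bottle's own z axis and vertical below 0.08 rad and linear speed of each of easy_tray, medium_tray, hard_tray, brick, flux_bottle below 0.02 m/s); the robot touches nothing.
It fails at once if a solder tray is tipped so that chips would spill (more than 0.45 rad) (angle between any of easy_tray, medium_tray, hard_tray's own z axis and vertical above 0.45 rad).
It fails at once if the blue tray is pushed more than 25 mm from where it stood (distance of easy_tray from where it was at the start of the episode above 0.025 m).
It fails at once if the pick, the scale or the amber bottle is disturbed (moved more than 25 mm) (distance of any of soldering_pick, scale, amber_bottle from where it was at the start of the episode above 0.025 m).
It also fails if it takes over 144 s, if anything falls off the work surface, if the arm or the gripper's body presses on something with over 40 N, if the wrist force passes 120 N, or if a joint passes its speed limit or range.

### The arm

A 6-joint arm with a two-finger parallel gripper is mounted at the origin on a cart in front of the work surface, level with it; the furniture and walls round the work are solid. World frame = base frame: x ahead of the robot, y to its left, z up, the work surface at z = 0. Lengths are in m, angles in rad, forces in N, time in s.
With the tool pointing down it reaches from about 0.325 to 0.9 m from the base axis. Payload 6.1 kg.
Tool frame: the origin (TCP) lies midway between the tips of the shut fingers; the grasp point (between the pads) lies 19 mm behind it; y points along the fingers, z is the direction in which the jaws open and shut, and the axes are right-handed (so a half turn about y gives the same grasp; the last joint's range is limited). The gripper opens to 85 mm and grips with 20 to 120 N. Pads are 22 mm wide; open, the fingers measure 114 mm over their backs; the gripper's body (76 mm by 85 mm) begins 54 mm behind the grasp point. The pads swing forward as they close: fully open they stand 13 mm farther back than shut.
Start: joints at [1.073, 0.22, 1.526, -0, 1.395, -0.126], TCP at [0.227, 0.582, 0.231] pointing down, gripper open.
Joint ranges: [-2.98, 2.98], [-0.91, 2.08], [0.09, 2.57], [-1.24, 4.39], [0.2, 2.65], [-2.68, 2.68]. Speed limits (rad/s): [2.57, 2.57, 3.01, 3.14, 3.14, 3.14].

### API

Orientations are given as [roll, pitch, yaw] about the fixed x, y, z axes, in that order (R = Rz(yaw) Ry(pitch) Rx(roll)).
In Python, from rig import manip gives the robot as it stands. The module is installed in compiled form; this text tells all that it offers. Calls block until the motion is done:
- manip.move_pose(position, orientation): joint-space move of the TCP to a pose.
- manip.move_l(position, ori=None, vel=0.15): straight line of the TCP; ori=None keeps the orientation; vel is the mean speed in m/s.
- manip.set_joints(angles): joint-space move.
- manip.open() and manip.close_gripper(squeeze=None): open the fingers fully, or close them until they stop; squeeze is the grip in N (None keeps the last).
- manip.sleep(seconds).
- manip.ik(position, orientation): joint angles nearest the present ones, or None.
- manip.grab_frame(name): name is "scene" or "top"; returns a dict with "image" (384x512x3 uint8, red, green, blue), "range_z" (384x512 float32, m along the optical axis (not along the pixel's ray), 0 where there is no reading), "camera_matrix" (3x3 intrinsics, pixels), "R" (3x3) and "t" (3): a world point X has camera coordinates R X + t. Camera axes: x right, y down, z forward; pixel columns grow to the right and rows downward; lengths in m; the calibration is good to about 2 mm. A picture is of the moment at which its call begins.
A pose or a line that the arm cannot do raises manip.Unreachable and nothing moves.
- manip.job_done(): hands the job in, once; it reports no verdict.
Readings, each from a call of its own:
- manip.current_clock(): time.
- manip.current_joint_pos(): joint angles.
- manip.current_joint_vel(): joint speeds.
- manip.current_effort(): joint torques, N m.
- manip.current_tcp_pos(): TCP position.
- manip.current_ee_rot(): TCP orientation.
- manip.current_ft_force(): force on the tool from outside, world axes, zero at the start.
- manip.current_torque(): the same for the moment, N m.
- manip.current_finger_gap(): finger opening in m.
Only numpy, scipy, OpenCV 4.12 (cv2) and the standard library are available. Lean on these libraries where they do the work, as an engineer would, in place of code of your own. Each camera call takes 0.05 s, during which the arm holds its last target. There are 200 camera calls.

## Working session

There is one attempt and no reset: what is moved stays moved. The work goes in short steps, each a Python script; the robot and the scene stay as the last script left them, time stands still between calls to the robot, and variables do not carry over. Pictures are saved under pics/ and viewed, about 12 in all and at most 16, crops included, and the job is handed in when it is done.

```bash
mkdir -p pics
cat > h.py <<'E'
import numpy as np, cv2
from rig import manip
def grab(n):
    f=manip.grab_frame(n); return f
def save(f,name,crop=None,k=1):
    im=f["image"][:,:,::-1]
    if crop: r0,r1,c0,c1=crop; im=im[r0:r1,c0:c1]
    if k!=1: im=cv2.resize(im,None,fx=k,fy=k,interpolation=cv2.INTER_CUBIC)
    cv2.imwrite("pics/"+name,im)
def world(f):
    K,R,t,z=f["camera_matrix"],f["R"],f["t"],f["range_z"]
    v,u=np.mgrid[:z.shape[0],:z.shape[1]]
    c=np.stack([(u-K[0,2])/K[0,0]*z,(v-K[1,2])/K[1,1]*z,z],-1)
    W=(c-t)@R
    W[z==0]=np.nan
    return W
E
python3 - <<'E'
from h import *
for n in("scene","top"):
    f=grab(n); np.savez("f_"+n,**f); save(f,n+"0.png",k=1.5)
    print(n,-f["R"].T@f["t"],f["R"][2])
print(manip.current_clock(),manip.current_tcp_pos(),manip.current_ee_rot(),manip.current_finger_gap())
E
```

```text
scene [-0.33991515 -0.61346924  0.6803498 ] [ 0.72652626  0.47371228 -0.49775121]
top [ 0.46057577 -0.02329721  1.24825607] [ 0.08443567  0.01373277 -0.9963343 ]
0.1 [0.22679035 0.58181319 0.23029903] [-1.57255001e+00  2.34131649e-04 -3.71795366e-01] 0.0854365499763495
```

View pics/top0.png

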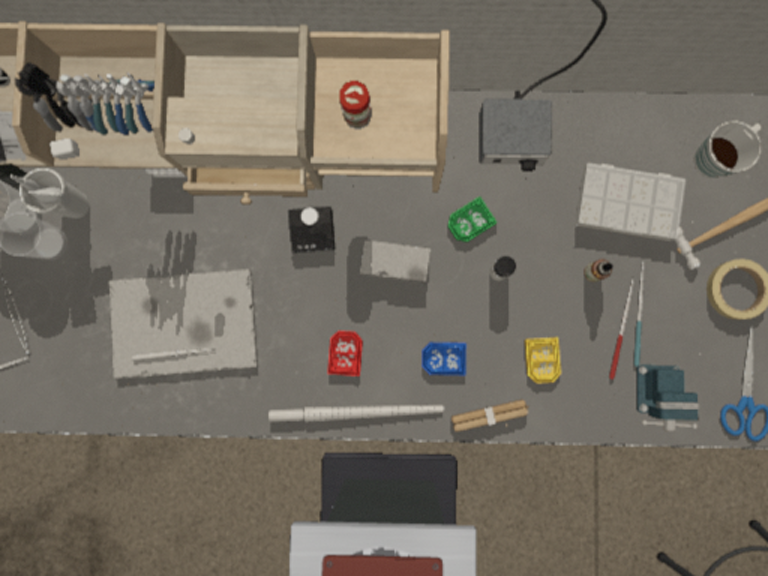

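View pics/scene0.png

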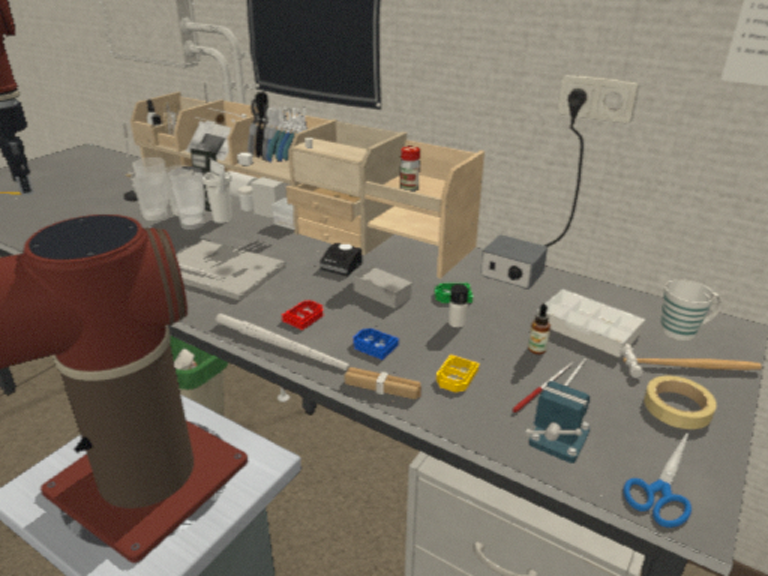

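The top view (768-px scale) shows the blue tray at (444,359), yellow at (543,360), red at (345,353), brick at (396,261), and flux with its black cap at (504,268).

Things I could mistake for the targets:
- **Trays:** the green tray at (471,220).
- **Flux bottle:** the amber bottle at (600,269) and the red-capped jar at (355,100).
- **Brick:** the grey power box at (516,130) and the white palette at (632,200).

The colours and caps in the description settle each choice. I'll check them in a crop and measure.

Run:
```python
from h import *
f=dict(np.load("f_top.npz")); save(f,"crop0.png",(140,290,200,400),4)
W=world(f); hsv=cv2.cvtColor(f["image"],cv2.COLOR_RGB2HSV); H,S,V=[hsv[...,i] for i in range(3)]
Z=W[...,2]
def box(c,r=45): 
    m=np.zeros(Z.shape,bool); u,v=c; m[max(0,v-r):v+r,max(0,u-r):u+r]=1; return m
def rep(n,m):
    m=cv2.morphologyEx(m.astype(np.uint8),cv2.MORPH_OPEN,np.ones((2,2)))
    k,l,s,_=cv2.connectedComponentsWithStats(m); i=1+np.argmax(s[1:,4]); m=l==i
    P=W[m]; P=P[np.isfinite(P[:,2])]
    r=cv2.minAreaRect(P[:,:2].astype(np.float32)); 
    print(n,len(P),"rect",np.round(r[0],4),np.round(r[1],4),round(r[2],1),"mean",P.mean(0).round(4),"z",np.percentile(P[:,2],[5,50,95]).round(4))
for n,c,lo,hi in(("blue",(296,239),100,125),("yellow",(362,240),22,34),("red",(230,236),170,180)):
    rep(n,box(c,30)&(S>120)&(((H>=lo)&(H<=hi))|((n=="red")&(H<8))))
    rep(n+" depth",box(c,30)&(Z>.010))
rep("brick",box((264,174),32)&(Z>.03))
rep("brick top",box((264,174),32)&(Z>.036))
rep("flux",box((336,178),20)&(Z>.06)); 
rep("amber",box((400,179),20)&(Z>.06))
rep("scale",box((208,152),25)&(Z>.015))
rep("board",box((122,215),60)&(Z>.010))
rep("green",box((314,147),25)&(Z>.010))
rep("bench",box((300,205),8))
```

```text
blue 417 rect [ 0.437  -0.1027] [0.0739 0.055 ] 88.6 mean [ 0.4378 -0.1036  0.0109] z [0.0012 0.011  0.0204]
blue depth 169 rect [ 0.4354 -0.105 ] [0.0549 0.0723] 1.1 mean [ 0.4443 -0.1174  0.0117] z [-0.0021  0.0136  0.0215]
yellow 547 rect [ 0.4373 -0.2741] [0.0775 0.0624] 4.2 mean [ 0.4398 -0.2724  0.01  ] z [-0.0004  0.009   0.0204]
yellow depth 93 rect [ 0.414  -0.2802] [0.029  0.0619] 25.9 mean [ 0.4117 -0.2793  0.0106] z [-0.0024  0.0138  0.019 ]
red 495 rect [0.4436 0.0697] [0.0562 0.0773] 86.5 mean [0.441  0.0699 0.0099] z [-0.0009  0.0093  0.0209]
red depth 66 rect [0.4165 0.0867] [0.0456 0.022 ] 44.1 mean [0.4175 0.0867 0.0125] z [-0.001   0.015   0.0226]
brick 999 rect [ 0.6056 -0.0152] [0.1159 0.0611] 83.3 mean [ 0.6021 -0.0146  0.0367] z [0.0221 0.0384 0.0424]
brick top 789 rect [ 0.6057 -0.0149] [0.1154 0.0611] 83.2 mean [ 0.6031 -0.015   0.0375] z [0.0328 0.0384 0.0423]
flux 160 rect [ 0.5934 -0.2024] [0.0309 0.048 ] 3.1 mean [ 0.5926 -0.1973  0.07  ] z [-0.0006  0.0785  0.0825]
amber 99 rect [ 0.5933 -0.3715] [0.0241 0.0516] 6.4 mean [ 0.592  -0.3607  0.0703] z [0.0003 0.075  0.0989]
scale 834 rect [0.6587 0.1338] [0.0735 0.0728] 6.3 mean [0.6555 0.1322 0.033 ] z [0.0104 0.0359 0.0439]
board 5938 rect [0.4882 0.3578] [0.1713 0.2511] 5.8 mean [0.4879 0.3549 0.0146] z [0.0101 0.0147 0.0193]
green 162 rect [ 0.6737 -0.1487] [0.0504 0.0801] 14.2 mean [ 0.6694 -0.1448  0.0117] z [-0.0023  0.0134  0.0201]
bench 256 rect [ 0.5275 -0.1119] [0.0401 0.0402] 0.9 mean [ 0.5275 -0.1118 -0.0012] z [-0.005  -0.0011  0.0028]
```

View pics/crop0.png

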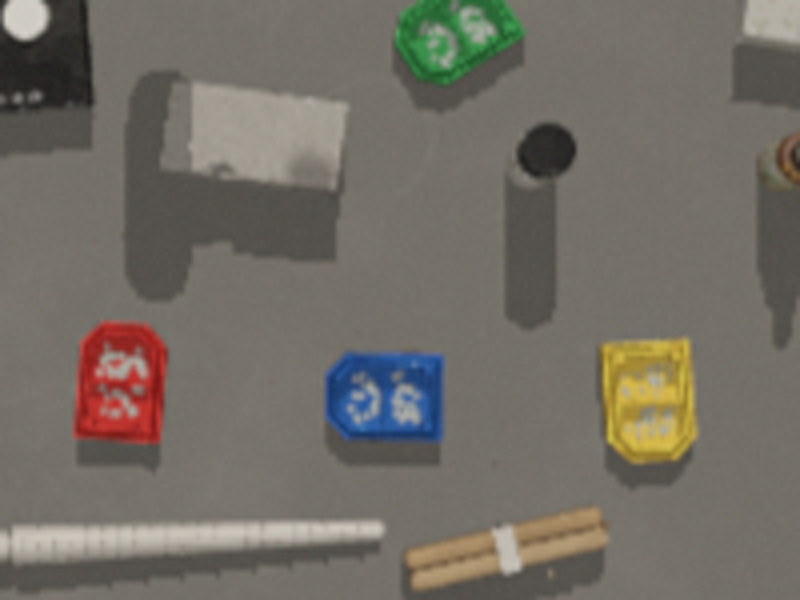

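The crop confirms the target trays: blue at (385,396) with cuts to the left (+y), red at (120,382) with cuts up (+x), and yellow at (648,400) with cuts down (−x). The green tray is the decoy. Next I'll fit the tray silhouettes to sub-pixel accuracy.

```bash
cat >> h.py <<'E'
from scipy.optimize import minimize
def proj(f,P):
    c=P@f["R"].T+f["t"]; p=c@f["camera_matrix"].T; return p[:,:2]/p[:,2:]
def outline(i):
    a,b,c=.028-i,.038-i,.014-i*.586
    return np.array([[a,-b],[-a,-b],[-a,b-c],[-a+c,b],[a-c,b],[a,b-c]])
TRAY=np.vstack([np.c_[outline(i),np.full(6,z)] for i,z in((0,0),(0,.016),(.006,.021))])
RNG=dict(blue=(100,125),yellow=(20,36),red=(170,188))
def alpha(f,col):
    hsv=cv2.cvtColor(f["image"],cv2.COLOR_RGB2HSV).astype(float); H,S=hsv[...,0],hsv[...,1]
    lo,hi=RNG[col]; ok=((H>=lo)&(H<=hi))|((H+180>=lo)&(H+180<=hi))
    return ok*np.clip((S-60)/100,0,1)
def fit(f,col,guess,z0=0.,r=30,k=8,model=TRAY):
    A=alpha(f,col); u,v=np.round(proj(f,np.array([[guess[0],guess[1],z0+.01]]))[0]).astype(int)
    A=A[v-r:v+r,u-r:u+r]
    def cost(q):
        c,s=np.cos(q[2]),np.sin(q[2]); P=model@np.array([[c,s,0],[-s,c,0],[0,0,1]])+[q[0],q[1],z0]
        p=(proj(f,P)-[u-r,v-r]+.5)*k-.5
        h=cv2.convexHull(np.round(p*16).astype(np.int32)[:,None])
        im=np.zeros((2*r*k,2*r*k),np.uint8); cv2.fillConvexPoly(im,h,255,cv2.LINE_AA,4)
        im=cv2.resize(im,(2*r,2*r),interpolation=cv2.INTER_AREA)/255.
        return ((im-A)**2).sum()
    g=np.array(guess,float); S=np.vstack([g]+[g+d for d in np.diag([.004,.004,.08])])
    for _ in range(2):
        o=minimize(cost,g,method="Nelder-Mead",options=dict(initial_simplex=S,xatol=1e-5,fatol=1e-3)); g=o.x; S=np.vstack([g]+[g-d for d in np.diag([.002,.002,.04])])
    return o.x,o.fun,A.sum()
def ray(f,u,v,z):
    C=-f["R"].T@f["t"]; d=f["R"].T@np.linalg.solve(f["camera_matrix"],[u,v,1]); return C+d*(z-C[2])/d[2]
E
python3 - <<'E'
from h import *
pi=np.pi
for n in("top","scene"):
    f=dict(np.load(f"f_{n}.npz")); print(n)
    for c,g in(("blue",(.437,-.103,0)),("yellow",(.439,-.274,pi/2)),("red",(.442,.07,-pi/2))):
        q,e,s=fit(f,c,g); q2,e2,_=fit(f,c,(g[0],g[1],g[2]+pi)); print(c,q.round(4),round(e,1),round(s),"flipped",round(e2,1))
f=dict(np.load("f_top.npz"))
print("cap",ray(f,336.1,177.6,.081), "flux base chk")
for p in((73.5,187),(168,180.5),(170,246),(77,252)): print("board corner",ray(f,*p,.016).round(4))
for p in((247.5,160.7),(287,165),(284.5,187.5),(240.5,182)): print("brick",ray(f,*p,.04).round(4))
for x,y in((.44,-.274),(.437,-.1),(.442,.07),(.606,-.015),(.545,.363),(.59,-.197)):
  for w in(0,pi/2,-pi/2):
    j=manip.ik([x,y,0.0],[-pi/2,0,w]); print(x,y,round(w,1),None if j is None else np.round(j,2))
E
```

```text
top
blue [ 0.4401 -0.0985  0.0019] 122.9 460 flipped 161.2
yellow [ 0.4404 -0.2707  1.6491] 55.5 572 flipped 95.7
red [ 0.4467  0.0721 -1.6279] 83.5 524 flipped 125.9
scene
blue [ 0.4382 -0.102  -0.0088] 30.5 398 flipped 57.3
yellow [ 0.4385 -0.2735  1.649 ] 9.5 514 flipped 47.2
red [ 0.4443  0.0685 -1.6292] 6.4 367 flipped 34.4
cap [ 0.59383675 -0.19319041  0.081     ] flux base chk
board corner [0.5641 0.4856 0.016 ]
board corner [0.5857 0.2374 0.016 ]
board corner [0.4152 0.2261 0.016 ]
board corner [0.3949 0.4675 0.016 ]
brick [0.6382 0.0289 0.04  ]
brick [ 0.6289 -0.073   0.04  ]
brick [ 0.5706 -0.0674  0.04  ]
brick [0.5828 0.0457 0.04  ]
0.44 -0.274 0 [-0.71  0.27  1.96  0.    0.92 -2.28]
0.44 -0.274 1.6 [-0.71  0.27  1.96 -0.    0.92  2.43]
0.44 -0.274 -1.6 [-0.71  0.27  1.96  0.    0.92 -0.71]
0.437 -0.1 0 [-0.4   0.12  2.13  0.    0.89 -1.97]
0.437 -0.1 1.6 None
0.437 -0.1 -1.6 [-0.4   0.12  2.13  0.    0.89 -0.4 ]
0.442 0.07 0 [-0.02  0.12  2.13  0.    0.89 -1.59]
0.442 0.07 1.6 None
0.442 0.07 -1.6 [-0.02  0.12  2.13 -0.    0.89 -0.02]
0.606 -0.015 0 [-0.15  0.44  1.72  0.    0.98 -1.73]
0.606 -0.015 1.6 None
0.606 -0.015 -1.6 [-0.15  0.44  1.72 -0.    0.98 -0.15]
0.545 0.363 0 [ 0.47  0.54  1.58  0.    1.02 -1.1 ]
0.545 0.363 1.6 [ 0.47  0.54  1.58  0.    1.02 -2.67]
0.545 0.363 -1.6 [ 0.47  0.54  1.58 -0.    1.02  0.47]
0.59 -0.197 0 [-0.45  0.47  1.68  0.    0.99 -2.02]
0.59 -0.197 1.6 None
0.59 -0.197 -1.6 [-0.45  0.47  1.68  0.    0.99 -0.45]
```

```bash
python3 - <<'E'
import re
s=open("h.py").read()
s=s.replace("    A=A[v-r:v+r,u-r:u+r]\n","""    A=A[v-r:v+r,u-r:u+r]
    A=np.maximum(A,cv2.erode(cv2.morphologyEx((A>.5).astype(np.uint8),cv2.MORPH_CLOSE,np.ones((13,13))),np.ones((5,5))))
""")
open("h.py","w").write(s)
E
python3 - <<'E'
from h import *
pi=np.pi; out=[]
for n in("top","scene"):
    f=dict(np.load(f"f_{n}.npz")); print(n)
    for c,g in(("blue",(.437,-.103,0)),("yellow",(.439,-.274,pi/2)),("red",(.442,.07,-pi/2))):
        q,e,s=fit(f,c,g); q2,e2,_=fit(f,c,(g[0],g[1],g[2]+pi)); print(c,q.round(4),round(e,1),round(s),"flipped",round(e2,1))
        if c!="yellow":
            k=8;r=24;u,v=np.round(proj(f,np.array([[*g[:2],.01]]))[0]).astype(int)
            im=cv2.resize(f["image"][v-r:v+r,u-r:u+r,::-1],None,fx=k,fy=k,interpolation=cv2.INTER_NEAREST)
            a=cv2.resize(np.uint8(255*alpha(f,c)[v-r:v+r,u-r:u+r]),None,fx=k,fy=k,interpolation=cv2.INTER_NEAREST)
            C,S=np.cos(q[2]),np.sin(q[2]);P=TRAY@np.array([[C,S,0],[-S,C,0],[0,0,1]])+[q[0],q[1],0]
            p=np.round((proj(f,P)-[u-r,v-r]+.5)*k-.5).astype(np.int32)
            for i in range(3): cv2.polylines(im,[p[6*i:6*i+6]],True,(255,255,255),1)
            out.append(im)
cv2.imwrite("pics/fit.png",cv2.resize(np.vstack([np.hstack(out[:2]),np.hstack(out[2:])]),(600,600)))
E
```

```text
top
blue [ 0.4401 -0.0985  0.0019] 8.4 592 flipped 46.7
yellow [ 0.4404 -0.2707  1.6491] 2.5 654 flipped 42.7
red [ 0.4467  0.0721 -1.6279] 1.7 626 flipped 44.2
scene
blue [ 0.4382 -0.102  -0.0088] 11.2 425 flipped 38.1
yellow [ 0.4385 -0.2735  1.649 ] 2.0 528 flipped 39.6
red [ 0.4443  0.0685 -1.6292] 1.7 375 flipped 29.7
```

View pics/fit.png

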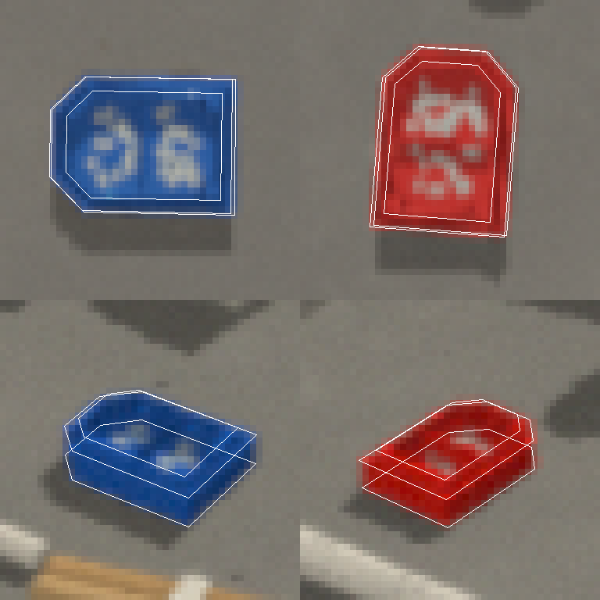

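The overlays sit on all the tray outlines. The two cameras disagree by a constant (2, 3.4) mm, so I'll use the mean of the two. I'll put yellow down once beside blue, already turned, and measure the offset between them there.

```bash
cat >> h.py <<'E'
pi=np.pi
def down(w): return [-pi/2,0,w]
def P(x,y,z,w): manip.move_pose([x,y,z],down(w))
def L(x,y,z,vel=.15): manip.move_l([x,y,z],None,vel)
def st(s=""): print(s,round(manip.current_clock(),1),np.round(manip.current_tcp_pos(),4),np.round(manip.current_ee_rot(),3),"gap",round(manip.current_finger_gap(),4),"F",np.round(manip.current_ft_force(),1))
E
python3 - <<'E'
from h import *
x,y,w=.4395,-.2721,1.649-pi/2
P(x,y,.22,w); L(x,y,.05,.2); L(x,y,-.001,.06); st("at")
manip.close_gripper(25); st("grip")
L(x,y,.08,.1); st("lift")
P(.46,-.20,.08,-pi/2-.003); L(.46,-.20,.002,.08); L(.46,-.20,0.,.03); st("down")
manip.open(); st("rel")
L(.46,-.20,.15,.2); P(.46,.14,.2,-pi/2)
for n in("top","scene"):
    f=grab(n); np.savez("g_"+n,**f)
    for c,g in(("blue",(.439,-.100,0)),("yellow",(.46,-.2,0))): print(n,c,[np.round(a,4) for a in fit(f,c,g)])
    save(f,f"a_{n}.png",(150,330,120,400) if n=="top" else None,2 if n=="top" else 1.5)
st("end")
E
```

```text
at 5.2 [ 0.4398 -0.2723 -0.0007] [-1.571 -0.     0.078] gap 0.0856 F [ 0.2 -0.2  0.7]
grip 5.6 [ 4.398e-01 -2.723e-01 -4.000e-04] [-1.571e+00 -1.000e-03  7.800e-02] gap 0.0551 F [0.3 0.6 4.2]
lift 6.5 [ 0.439  -0.2717  0.0792] [-1.57e+00  1.00e-03  7.80e-02] gap 0.0553 F [-0.3 -0.5 -1.1]
down 9.5 [ 4.602e-01 -2.001e-01  3.000e-04] [-1.57  -0.    -1.574] gap 0.0554 F [ 0.1 -0.1 -1. ]
rel 9.9 [ 4.601e-01 -2.001e-01  1.000e-04] [-1.571 -0.    -1.574] gap 0.0858 F [0.2 0.5 0.4]
top blue [array([ 0.4402, -0.0983,  0.0054]), np.float64(9.4824), np.float64(590.54)]
top yellow [array([ 0.4599, -0.2008,  0.0015]), np.float64(2.8883), np.float64(635.75)]
scene blue [array([ 0.4381, -0.102 , -0.0092]), np.float64(11.3652), np.float64(424.39)]
scene yellow [array([ 0.458 , -0.2037,  0.0087]), np.float64(3.3035), np.float64(500.9)]
end 12.2 [0.4602 0.1389 0.1996] [-1.571 -0.    -1.573] gap 0.0853 F [ 0.3 -0.2  0.4]
```

View pics/a_top.png

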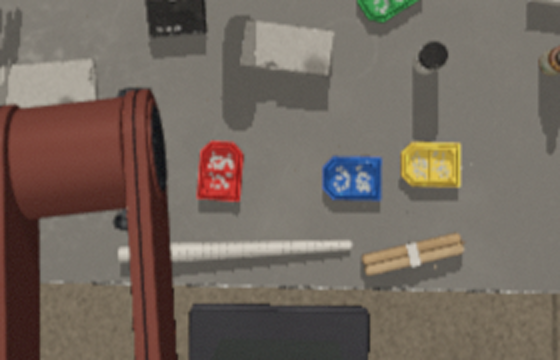

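Yellow is down beside blue at (431,165), cuts to the left like blue's at (352,178). The top camera's bias comes out at about 0.3 mm. Next I'll stack yellow, watching the force as it lowers.

```bash
cat >> h.py <<'E'
def lower(x,y,z0,z1,step=.002,fmax=8):
    """force-watched descent; returns final z"""
    z=z0; b=manip.current_ft_force()[2]
    while z>z1+1e-6:
        z=max(z-step,z1); L(x,y,z,.03); F=manip.current_ft_force()
        if F[2]-b>fmax: print("contact z",round(z,4),np.round(F,1)); break
    return z
E
python3 - <<'E'
from h import *
f=dict(np.load("g_top.npz")); import h
hs=cv2.cvtColor(f["image"],cv2.COLOR_RGB2HSV); print("bench hsv",hs[200,330])
def al(t):
    def a(f,col):
        hsv=cv2.cvtColor(f["image"],cv2.COLOR_RGB2HSV).astype(float); H,S=hsv[...,0],hsv[...,1]; lo,hi=RNG[col]
        return ((H>=lo-6)&(H<=hi+6))*np.clip((S-t)/80,0,1)
    return a
for t in(60,90,120):
    h.alpha=al(t)
    for c,g in(("blue",(.440,-.099,0)),("yellow",(.46,-.2,0))): print(t,c,[np.round(a,4) for a in fit(f,c,g)])
P(.4601,-.2001,.12,-pi/2-.003); L(.4601,-.2001,.04,.2); L(.4601,-.2001,-.0005,.06)
manip.close_gripper(25); L(.4601,-.2001,.07,.12); st("lift")
x,y=.4403,-.0979
L(x,y,.07,.15); L(x,y,.028,.08); st("over"); z=lower(x,y,.028,.0165); st("down")
E
```

```text
bench hsv [23 25 91]
60 blue [array([ 0.4402, -0.0985,  0.0041]), np.float64(5.4097), np.float64(602.0)]
60 yellow [array([ 4.600e-01, -2.007e-01, -1.000e-04]), np.float64(5.3171), np.float64(648.275)]
90 blue [array([ 0.4398, -0.098 ,  0.013 ]), np.float64(24.3181), np.float64(568.6125)]
90 yellow [array([ 0.46  , -0.2003,  0.0024]), np.float64(7.1614), np.float64(604.8)]
120 blue [array([ 0.4396, -0.0979,  0.0134]), np.float64(56.0255), np.float64(512.45)]
120 yellow [array([ 0.4598, -0.2012,  0.0117]), np.float64(52.41), np.float64(510.85)]
lift 16.0 [ 0.4595 -0.1997  0.0693] [-1.572e+00  1.000e-03 -1.574e+00] gap 0.0552 F [-0.5 -0.3 -1.4]
over 17.5 [ 0.4404 -0.0981  0.028 ] [-1.571  0.    -1.574] gap 0.0551 F [-0.5  0.8 -1.7]
down 19.0 [ 0.4402 -0.0979  0.0164] [-1.571  0.    -1.574] gap 0.0556 F [ 0.  -1.  -2.2]
```

No resistance on the way down, which fits a seated tray. I'll release, refit yellow on blue, and pick red.

Run:
```python
from h import *
manip.open(); L(.4403,-.0979,.12,.2)
w=-1.6279-pi/2+2*pi
print(manip.ik([.4469,.0718,.12],down(w)))
P(.4469,.0718,.12,w)
# move aside for the view
P(.46,.2,.2,w)
for n in("top","scene"):
    f=grab(n)
    for c,g,z in(("yellow",(.44,-.0985,0),.016),("red",(.4467,.072,-1.628),0)): print(n,c,[np.round(a,4) for a in fit(f,c,g,z)])
    if n=="scene": save(f,"b_scene.png",(180,270,200,320),5)
st()
```

```text
[-1.52351667e-02 -8.55152541e-02  2.06822459e+00 -4.44089210e-16
  1.15888332e+00  1.61266483e+00]
top yellow [array([ 0.4399, -0.0984,  0.0089]), np.float64(1.7857), np.float64(644.26)]
top red [array([ 0.4467,  0.0721, -1.6287]), np.float64(1.5984), np.float64(624.38)]
scene yellow [array([ 0.439 , -0.1009, -0.0014]), np.float64(4.5878), np.float64(443.78)]
scene red [array([ 0.4444,  0.0686, -1.628 ]), np.float64(1.8467), np.float64(375.08)]
 22.6 [0.4591 0.1984 0.1982] [-1.569e+00 -3.000e-03  3.083e+00] gap 0.0853 F [-0.3 -1.1 -0.1]
```

View pics/b_scene.png

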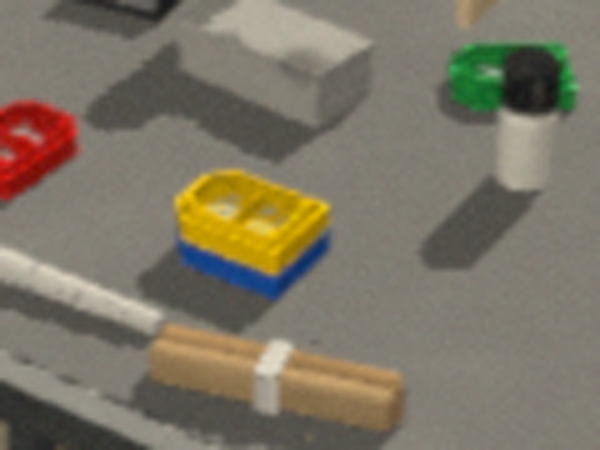

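Yellow at (250,222) sits flush and level on blue. Next is red.

Run:
```python
from h import *
w=-1.6283-pi/2+2*pi; x,y=.4469,.0718
P(x,y,.12,w); L(x,y,.04,.2); L(x,y,-.0005,.06); st("at")
manip.close_gripper(25); L(x,y,.09,.12); st("lift")
x,y=.4401,-.0986
P(x,y,.09,-pi/2); L(x,y,.044,.08); st("over"); z=lower(x,y,.044,.0325); st("down")
if z<.034:
    manip.open(); L(x,y,.14,.2); P(.5,.1,.25,-pi/2-.1); 
    for n in("top","scene"):
        f=grab(n)
        print(n,[np.round(a,4) for a in fit(f,"red",(x,y,0),.032)])
        save(f,f"c_{n}.png",(180,270,200,320) if n=="scene" else (140,290,100,400),5 if n=="scene" else 2.5)
    st()
```

```text
at 24.6 [ 0.447   0.0718 -0.0005] [-1.571 -0.     3.084] gap 0.0852 F [-0.6 -0.8  1.2]
lift 25.9 [0.4461 0.0718 0.0891] [-1.571e+00 -2.000e-03  3.084e+00] gap 0.0551 F [ 0.3  0.8 -1.6]
over 28.4 [ 0.4403 -0.0987  0.0442] [-1.571 -0.    -1.571] gap 0.0553 F [ 0.3  0.7 -0.8]
down 29.9 [ 0.44   -0.0985  0.0324] [-1.571  0.    -1.571] gap 0.0556 F [ 0.   0.5 -1.2]
top [array([ 0.44  , -0.099 ,  0.0128]), np.float64(6.7459), np.float64(652.45)]
scene [array([ 0.4403, -0.1005, -0.0061]), np.float64(15.2852), np.float64(425.81)]
 32.0 [0.4992 0.0987 0.2483] [-1.574e+00 -1.000e-03 -1.672e+00] gap 0.0856 F [ 0.9 -0.  -0.8]
```

View pics/c_scene.png

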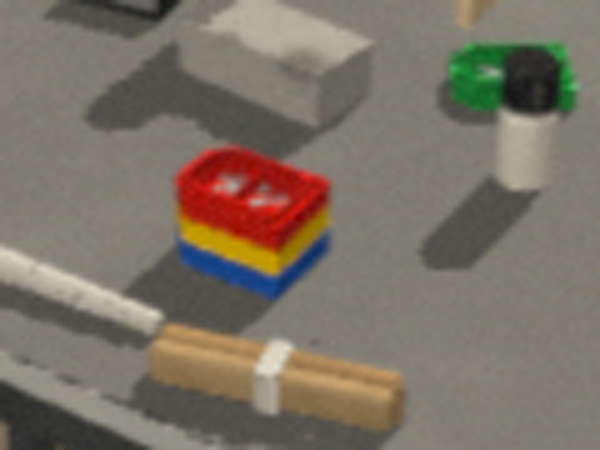

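Stack done: the red, yellow and blue sides line up at (253,225). Next is the brick.

Run:
```python
from h import *
x,y,w=.6057,-.015,-.11-pi/2
P(x,y,.15,w); L(x,y,.07,.2); L(x,y,.004,.08); st("at")
manip.close_gripper(30); st("grip"); L(x,y,.11,.12); st("lift")
x,y,w=.546,.360,.0855-pi/2
P(x,y,.11,w); L(x,y,.03,.1); z=lower(x,y,.03,.0205); st("down")
manip.open(); L(x,y,.15,.2); P(.45,0,.25,-pi/2)
f=grab("top"); np.savez("d_top",**f); save(f,"d_top.png",(100,290,50,250),4)
st()
```

```text
at 34.3 [ 0.6062 -0.0151  0.0045] [-1.57  -0.    -1.681] gap 0.0857 F [ 0.3  0.  -0. ]
grip 34.7 [ 0.6064 -0.0151  0.0048] [-1.569 -0.    -1.681] gap 0.0575 F [-0.2  0.3  2.6]
lift 35.7 [ 0.6049 -0.0149  0.1089] [-1.573  0.    -1.681] gap 0.0577 F [ 0.6  0.4 -0.4]
down 39.4 [0.5464 0.3602 0.0208] [-1.57   0.    -1.485] gap 0.0576 F [ 0.2  1.  -0. ]
 42.0 [0.4503 0.0007 0.2497] [-1.571  0.    -1.57 ] gap 0.0856 F [ 0.4  0.1 -1.2]
```

View pics/d_top.png

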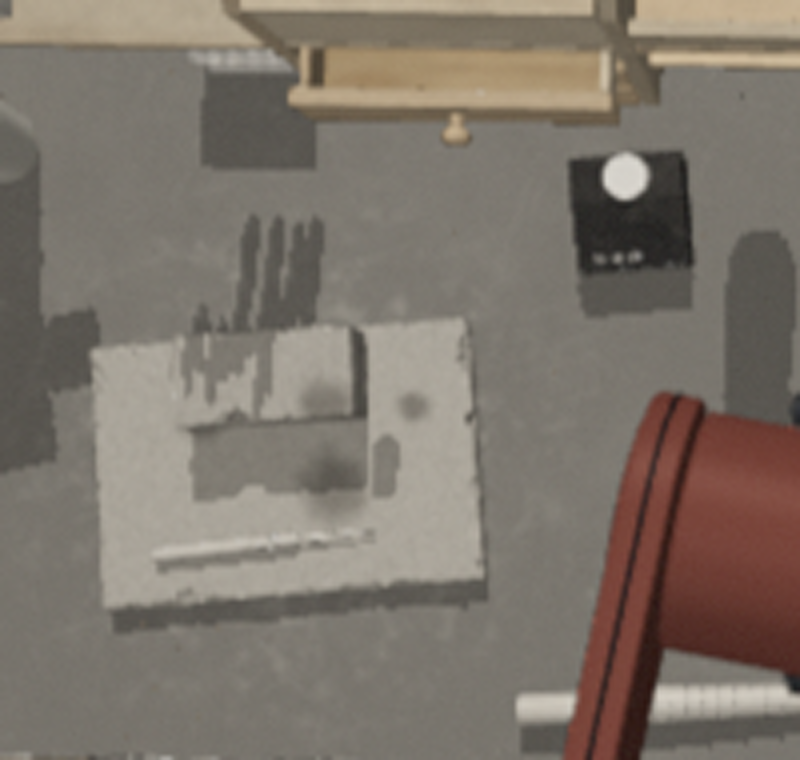

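The brick sits at the far edge, with top corners about (180,338), (353,326), (357,417) and (183,428). The board's far corners are (92,350) and (466,318). The pick and scale are untouched. I'll check those pixels numerically and move the flux.

Run:
```python
from h import *
f=dict(np.load("d_top.npz")); r=lambda u,v,z: ray(f,u/4+50,v/4+100,z)
b=[r(u,v,.056) for u,v in((180,338),(353,326),(357,417),(183,428))]
c=[r(u,v,.016) for u,v in((92,350),(466,318),(485,580),(105,608))]
B,C=np.mean(b,0),np.mean(c,0); d=c[0]-c[1]; a=np.arctan2(-d[0],d[1]); e=b[0]-b[1]; a2=np.arctan2(-e[0],e[1])
R=np.array([[np.cos(a),np.sin(a)],[-np.sin(a),np.cos(a)]])
print("board",C.round(4),a.round(3),"brick",B.round(4),a2.round(3),"rel",(R@(B-C)[:2]).round(4))
W=world(f); print("brick top z",np.median(W[188:200,105:132,2]),"board z",np.median(W[230:238,90:140,2]))
x,y=.594,-.193
P(x,y,.20,0); L(x,y,.10,.2); L(x,y,.021,.08); st("at")
manip.close_gripper(20); st("grip"); L(x,y,.12,.12); st("lift")
x,y=.5158,-.0985
L(x,y,.12,.15); L(x,y,.03,.1); z=lower(x,y,.03,.0215,fmax=5); st("down")
manip.open(); L(x,y,.16,.15); P(.45,.25,.25,0)
for n in("top","scene"):
    f=grab(n); np.savez("e_"+n,**f)
    save(f,f"e_{n}.png",(180,280,200,320) if n=="scene" else (120,270,180,380),5 if n=="scene" else 4)
st()
```

```text
board [0.4909 0.3552 0.016 ] 0.104 brick [0.5442 0.3572 0.056 ] 0.088 rel [ 0.0532 -0.0035]
brick top z nan board z nan
at 45.4 [ 0.5946 -0.1933  0.0217] [-1.571e+00 -1.000e-03 -0.000e+00] gap 0.0854 F [-0.1  0.2  0.3]
grip 45.9 [ 0.5943 -0.1931  0.0214] [-1.571e+00 -1.000e-03  0.000e+00] gap 0.0346 F [-0.6 -0.3  1.9]
lift 46.9 [ 0.5933 -0.1927  0.1189] [-1.57   0.002 -0.   ] gap 0.0343 F [-0.7 -0.2 -1.1]
down 50.2 [ 0.5158 -0.0985  0.0215] [-1.571  0.     0.   ] gap 0.0347 F [-0.   0.1 -0.8]
 53.3 [0.4504 0.2489 0.2494] [-1.571e+00  1.000e-03 -2.000e-03] gap 0.0853 F [ 0.7 -1.1 -0.2]
```

View pics/e_top.png

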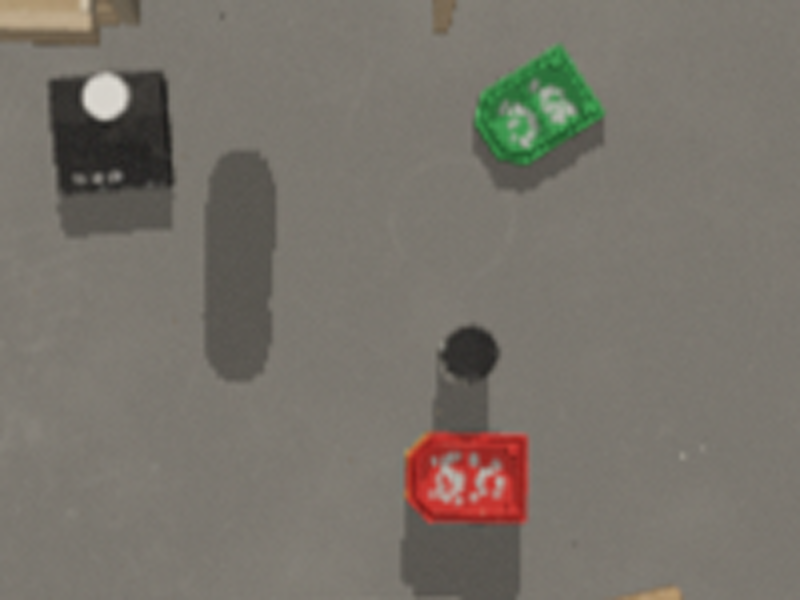

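View pics/e_scene.png

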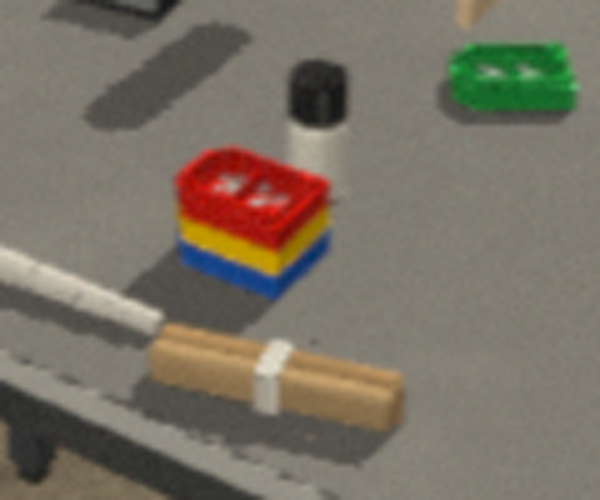

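Flux stands upright behind the stack, cap at (470,353) in the top crop with the red tray at (466,478). One last numeric check, then I'll hand in.

Run:
```python
from h import *
f=dict(np.load("d_top.npz")); W=world(f)
print("brick top z: left,right",np.nanmedian(W[186:202,98:108,2]),np.nanmedian(W[186:202,126:136,2]),"board",np.nanmedian(W[205:230,55:70,2]))
e=dict(np.load("e_top.npz")); c=ray(e,470/4+180,353/4+120,.081); q,_,_=fit(e,"red",(.44,-.0985,0),.032)
print("flux",c.round(4),"red",q.round(4),"rel",(c[:2]-q[:2]).round(4)); manip.sleep(.5); manip.job_done(); st()
```

```text
brick top z: left,right 0.0551821764125638 0.054828565277980586 board -0.00140441184068988
flux [ 0.5161 -0.0987  0.081 ] red [ 0.44   -0.0992  0.0083] rel [0.0762 0.0005]
the job is handed in; nothing more can be done
the job is handed in; nothing more can be done
```

The bench is set up as asked and handed in at about 54 s of the 144 s limit. All my last checks came out within the limits, except one height reading that missed its target; no verdict is reported.

- **Tray stack:** yellow went onto blue and red onto yellow with cut corners matched and almost no force on the way down. Both fitted centres are within about 1 mm of the tray below, and the sides look flush in the scene view.
- **Brick:** it lies on the board at about x 53 mm, y −4 mm in the board's frame (ideal 57 and 0), within about 0.02 rad. Its top reads 55 mm high at both ends, where 56 mm is expected, so it is flat.
- **Flux bottle:** it stands upright 76 mm behind the stack's centre, which leaves a gap of about 31 mm. It is 0.5 mm off the middle of the long side.
- **Pick, scale and amber bottle:** I saw no sign that the pick or the scale moved. The arm never went near the amber bottle, but I did not look at it again at the end.

**Readings that disagreed:**
- The two cameras differed by a steady 2–3.5 mm. I trusted the top camera, which matched the arm's own position to about 0.3 mm.
- Board yaw read 0.085 rad at first and 0.104 rad later. Both are within tolerance.
- The last board-height patch read −1 mm because I picked pixels on the bench instead of the board. I did not retake it; the earlier board reading was about 15 mm.

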